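# Refit the cover of a drive housing over its quarter-turn stud and hold it down

## Robot

A 7-joint arm with a two-finger parallel gripper is mounted at the origin on a cart in front of the work surface, level with it; the furniture and walls round the work are solid. World frame = base frame: x ahead of the robot, y to its left, z up, the work surface at z = 0. Lengths are in m, angles in rad, forces in N, time in s.
With the tool pointing down it reaches from about 0.35 to 0.9 m from the base axis. Payload 7.2 kg.
Tool frame: the origin (TCP) lies at the very end of the fingers, on their centre line; the grasp point (between the pads) lies arm.pinch_z behind it (arm.pinch_z is the distance from the TCP to the grasp point, in m); z points along the fingers, x is the direction in which the jaws open and shut, and the axes are right-handed (so a half turn about z gives the same grasp; the last joint's range is limited). The gripper opens to 88 mm and grips with 3 to 60 N. Pads are 20 mm wide; open, the fingers measure 115 mm over their backs; the gripper's body (75 mm by 178 mm) begins 61 mm behind the grasp point.
Start: joints at [1.255, 0.411, -0.013, 1.596, 0.006, 1.134, -0.082], TCP at [0.153, -0.606, 0.223] pointing down, gripper open.
Joint ranges: [-2.95, 2.95], [-0.29, 1.99], [-1.47, 1.44], [0.14, 2.54], [-1.03, 4.17], [0.13, 1.85], [-2.86, 2.86]. Speed limits (rad/s): [2.39, 2.39, 3.01, 3.01, 3.14, 3.14, 3.14].

## Interface

Orientations are given as a rotation vector (axis times angle).
In Python, from bench import arm, inverse_kinematics, eyes, order gives the robot as it stands. Calls block until the motion is done:
- arm.move_to(position, orientation): joint-space move of the TCP to a pose.
- arm.move_l(position, velocity=0.15, frame=None): straight line of the TCP; frame=None keeps the orientation; velocity is the mean speed in m/s.
- arm.movej(angles): joint-space move.
- arm.gripper_to(opening, grasp_force=None): opening from 0.0 (shut) to 1.0 (fully open); grasp_force is the grip in N (None keeps the last); returns when the fingers have stopped.
- arm.hold(seconds).
- inverse_kinematics(position, orientation): joint angles nearest the present ones, or None.
- eyes.capture(name): name is "side" or "top"; returns the picture (384x512x3 uint8, red, green, blue); there is no depth.
- eyes.camera_params(name): a dict with "K" (3x3 intrinsics, pixels), "D" ([k1, k2, p1, p2, k3] as OpenCV has them; the pictures are not rectified), "pose" (4x4, takes a point from camera to world coordinates). Camera axes: x right, y down, z forward; pixel columns grow to the right and rows downward; lengths in m; the calibration is good to about 2 mm. A picture is of the moment at which its call begins. camera_params takes no time and is no camera call.
A pose or a line that the arm cannot do raises arm.IKError and nothing moves.
- order.finish_job(): hands the job in, once; it reports no verdict.
Readings, each from a call of its own:
- arm.read_clock(): time.
- arm.read_joint_pos(): joint angles.
- arm.read_qd(): joint speeds.
- arm.read_joint_torque(): joint torques, N m.
- arm.read_ee_pos(): TCP position.
- arm.read_orientation(): TCP orientation.
- arm.read_wrist_force(): force on the tool from outside, world axes, zero at the start.
- arm.read_wrist_torque(): the same for the moment, N m.
- arm.read_finger_gap(): opening from 0.0 (shut) to 1.0 (fully open).
Only numpy, scipy, OpenCV 4.12 (cv2) and the standard library are available. Lean on these libraries where they do the work, as an engineer would, in place of code of your own. Each camera call takes 0.05 s, during which the arm holds its last target. There are 200 camera calls.

## Task

The cover of the drive housing has to go back on after service. Turn the T-headed quarter-turn stud in the housing until its head points the way the slot in the cover will lie, then set the cover over the stud and the locating pin, and press it down against its springs until it sits flush on the housing's rim all round. Finish while still holding it pressed down, so that a colleague can lock it; do not lock the stud yourself, and leave the other things on the bench where they are.

Things in the scene. Friction and masses are not known exactly. Their poses are not given: they have to be found in the camera images.
- housing: grey cast drive housing bolted to the table, an open-topped box 176 x 118 mm, 56 mm high, walls 6 mm; four feet 7 mm high reach 14 mm beyond its short ends, two black plugs stick out 12 mm at -x. Origin: centre of its underside; z up, x along its length towards the stud's end. The stud's axis is at x = +54, y = 0 mm
- rim (a point): centre of the housing's open top, 56 mm above its underside, axes as the housing's: the cover sits flush when its own origin and axes are here. Four 8 mm steel spring plungers at x = +-74, y = +-46 mm stand 5 mm above the rim: together 4.8 N to start moving, about 11 N with the cover down on the rim. So the cover (3 N) alone rests 5 mm high and rises again when let go
- pin (a point): tip of the fixed round locating pin, 8 mm thick with a tapered top, at x = -66, y = 0 mm in the housing's frame; it stands 13 mm above the rim
- stud (a joint): quarter-turn stud, rad, counter-clockwise positive from above. 0: its T head lies along the housing's x (the locked direction); 1.571: along the housing's y, as the slot of the fitted cover lies. Starts between 0.1 and 0.6, stops at -0.1 and 1.8, stays where it is left (friction 0.06 N m)
- stud_head (a point): centre of the stud's steel T head, on its axis, 71.5 mm above the housing's underside. The head is a flat-sided bar with round ends, 32 mm long, 11 mm wide, 16 mm high (63.5 to 79.5 mm above the underside) on a 10 mm round stem. x of this frame: along the head; z up
- cover: loose aluminium cover, 176 x 118 x 5 mm, about 0.3 kg, flat on the table, right way up. Origin: centre of its underside; z up, x along its length. Slot 19 mm (x) by 42 mm (y) centred at x = +54, y = 0; round 14 mm hole for the pin at x = -66, y = 0. Handle: dark flat-sided bar along x over the centre, 66 mm long, 14 mm wide, 23 to 41 mm above the underside
- oil_bottle: small oil bottle with a red spout, 34 mm wide, 95 mm high, standing beside the housing; leave alone. Origin: centre of its base
- marker: marker pen lying in front, 136 mm long, 14 mm thick; leave alone. Origin: under its middle, y along its length
- solder_reel: white reel standing on its flange, 60 mm diameter, 50 mm high; leave alone. Origin: centre of its base

How it is judged:
On the way, in this order (a step that is already met when the one before it is completed fails the run):
1. the stud's head points across the housing, in line with the cover's slot to come (within 0.2 rad) (value of joint stud between 1.371 and 1.771 rad), for 0.2 s.
2. the cover is over the stud head and the locating pin, down on the plungers or lower (z of cover in the frame of housing between 0.05 and 0.0625 m and horizontal distance between cover and housing below 0.008 m and angle between the x axis of cover and the x axis of housing, either way round below 0.1 rad), for 0.1 s.
At the end, for the whole second after the job is handed in: The cover is held on the rim: underside within 1.5 mm of it and parallel within 0.02 rad, centre within 8 mm of the housing's, turned less than 0.1 rad from it; stud head in line with the slot within 0.25 rad; fingers still on the cover with over 2 N; all still (z of cover in the frame of housing between 0.053 and 0.0575 m and horizontal distance between cover and housing below 0.008 m and angle between the x axis of cover and the x axis of housing, either way round below 0.1 rad and angle between the z axis of cover and the z axis of housing, either way round below 0.02 rad and value of joint stud between 1.321 and 1.81 rad and contact force between the fingers and cover above 2 N and linear speed of cover below 0.02 m/s); the arm keeps its last pose, push and grip.
It fails at once if another loose thing on the bench was pushed more than 30 mm from its place (distance of any of oil_bottle, marker, solder_reel from where it was at the start of the episode above 0.03 m).
It also fails if it takes over 54 s, if anything falls off the work surface, if the arm or the gripper's body presses on something with over 40 N, if the wrist force passes 120 N, or if a joint passes its speed limit or range.

## Working session

There is one attempt and no reset: what is moved stays moved. The work goes in short steps, each a Python script; the robot and the scene stay as the last script left them, time stands still between calls to the robot, and variables do not carry over. Pictures are saved under pics/ and viewed, about 8 in all and at most 12, crops included, and the job is handed in when it is done.

```bash
mkdir -p pics; ls
python3 - <<'E'
from bench import arm,eyes
import cv2,numpy as np
for n in("top","side"):
    im=eyes.capture(n); cv2.imwrite(f"pics/{n}0.png",im[:,:,::-1])
    p=eyes.camera_params(n); print(n,p["K"],p["D"],np.round(p["pose"],4))
print(arm.read_clock(),arm.pinch_z,arm.read_orientation())
E
```

```text
pics
top [[358.53020689   0.         254.26860837]
 [  0.         358.53020689 193.46098144]
 [  0.           0.           1.        ]] [-0.11553771  0.          0.          0.          0.        ] [[-0.0199 -0.9857  0.1672  0.3187]
 [-0.999   0.0263  0.0362 -0.2409]
 [-0.04   -0.1663 -0.9853  0.8961]
 [ 0.      0.      0.      1.    ]]
side [[476.3929611    0.         249.08897836]
 [  0.         476.3929611  195.57108014]
 [  0.           0.           1.        ]] [-0.07490571  0.          0.          0.          0.        ] [[ 0.9905 -0.0663  0.12    0.3616]
 [-0.1357 -0.6022  0.7867 -0.8994]
 [ 0.0201 -0.7956 -0.6055  0.6037]
 [ 0.      0.      0.      1.    ]]
0.1 0.0187 [-2.47832734e+00  1.92933344e+00  1.85748662e-03]
```

View pics/top0.png

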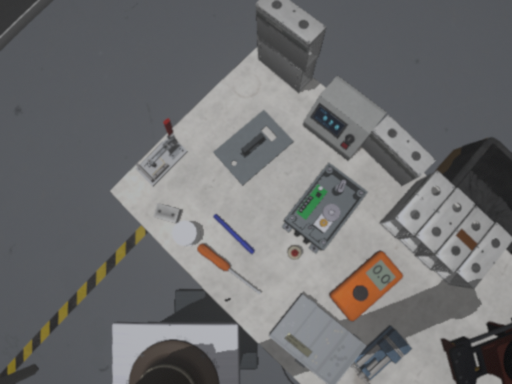

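View pics/side0.png

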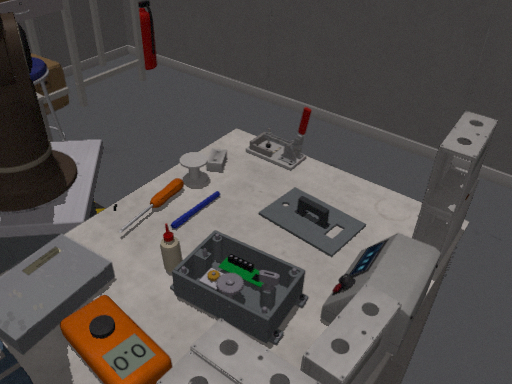

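The top view shows the cover at about (254,147), the housing at (325,207), the bottle at (295,252) and the marker at (234,233). The side view shows the cover at (312,218) and the housing at (240,280), with the T head near (268,275). I'll enlarge both.

Run:
```python
import cv2,numpy as np
t=cv2.imread("pics/top0.png");s=cv2.imread("pics/side0.png")
def c(im,x,y,w,h,k=4):
    o=cv2.resize(im[y:y+h,x:x+w],None,fx=k,fy=k,interpolation=cv2.INTER_CUBIC)
    o=cv2.convertScaleAbs(o,alpha=1.4,beta=10)
    for i in range(0,w,10): cv2.line(o,(i*k,0),(i*k,6 if (x+i)%50 else 14),(0,255,255),1); cv2.putText(o,str(x+i),(i*k,22),0,.3,(0,255,255)) if i%20==0 else 0
    for i in range(0,h,10): cv2.line(o,(0,i*k),(6,i*k),(0,255,255),1); cv2.putText(o,str(y+i),(8,i*k+4),0,.3,(0,255,255)) if i%20==0 else 0
    return o
a=np.hstack([c(t,275,155,100,100),c(t,205,100,100,100)])
cv2.imwrite("pics/c1.png",a)
b=np.hstack([c(s,165,225,145,120,5)])
cv2.imwrite("pics/c2.png",b)
```

```text
(no output)
```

View pics/c1.png

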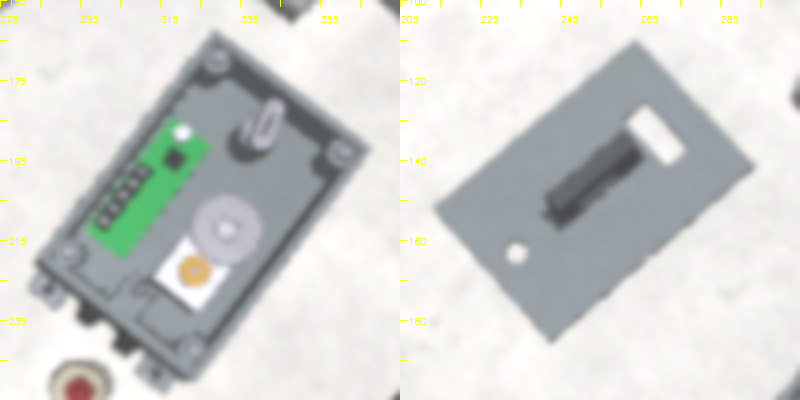

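View pics/c2.png

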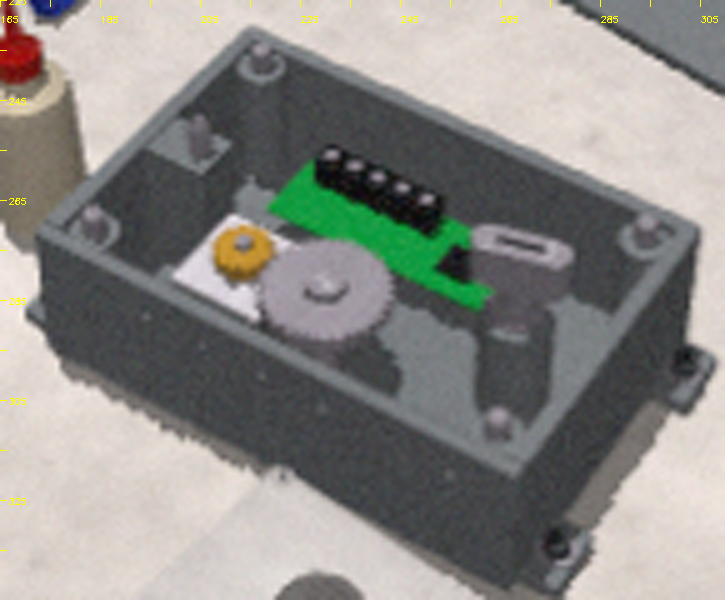

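The crops give these top-view rim corners: (328.3,163), (367.5,192), (322.5,250.5), (284.3,220.5). The side-view rim corners are (215.4,230.6), (304.4,271.4), (268,319.4), (173,270.6). The T head is centred at (269.4,274.4) in the side view, lying nearly along the housing's x, with the pin tip at (205,249). In the top view the cover has its slot at (268.8,133.8) and its hole at (234,163.3).

```bash
cat > h.py <<'E'
from bench import arm,eyes,inverse_kinematics,order
import cv2,numpy as np
from scipy.spatial.transform import Rotation as R
def cast(n,uv,z):
    p=eyes.camera_params(n);K,D,T=[np.asarray(p[k],float) for k in("K","D","pose")]
    q=cv2.undistortPoints(np.array(uv,float).reshape(-1,1,2),K,D)[:,0]
    d=np.c_[q,np.ones(len(q))]@T[:3,:3].T; o=T[:3,3]
    return (o+d*((z-o[2])/d[:,2])[:,None])[:,:2]
def fit(model,pts):  # 2D rigid: pts=R(a) model+t
    m=np.array(model,float);mc=m.mean(0);pc=pts.mean(0);a_=m-mc;b=pts-pc
    a=np.arctan2((a_[:,0]*b[:,1]-a_[:,1]*b[:,0]).sum(),(a_*b).sum())
    Rm=np.array([[np.cos(a),-np.sin(a)],[np.sin(a),np.cos(a)]]);t=pc-Rm@mc
    return t,a,np.abs(pts-(m@Rm.T+t)).max()*1e3
def down(yaw): # tool z down, tool x (jaw) at yaw
    return (R.from_euler('z',yaw)*R.from_euler('x',np.pi)).as_rotvec()
C=np.array([[88,59],[88,-59],[-88,-59],[-88,59]])/1e3
E
python3 - <<'E'
from h import *
t=[[328.25,163],[367.5,192],[322.5,250.5],[284.25,220.5]]
s=[[304.4,271.4],[268,319.4],[173,270.6],[215.4,230.6]]
for n,uv in(("top",t),("side",s)):
    P=cast(n,uv,.056);print("housing",n,fit(C,P),np.linalg.norm(P-np.roll(P,1,0),axis=1))
print("head side",cast("side",[[269.4,274.4],[259,272],[279.6,276.6]],.0795),"pin",cast("side",[[205,248.6]],.069))
print("head top",cast("top",[[342.5,184.5],[344.3,180.5],[340.5,189]],.0795))
for n,(x,y,w,h) in(("top",(208,105,92,88)),("side",(255,185,112,70))):
    im=cv2.imread(f"pics/{n}0.png");g=cv2.cvtColor(im,cv2.COLOR_BGR2GRAY)
    m=np.zeros_like(g);m[y:y+h,x:x+w]=(g[y:y+h,x:x+w]<165)*255
    c=max(cv2.findContours(m,0,2)[0],key=cv2.contourArea);c=cv2.convexHull(c)
    q=cv2.approxPolyDP(c,5,True)[:,0].astype(np.float32);print(n,q.tolist())
    q=cv2.cornerSubPix(g,q,(4,4),(-1,-1),(3,30,.01));P=cast(n,q,.005);print(q.round(1).tolist(),P.round(4).tolist())
print("cover slot/hole top",fit([[.054,0],[-.066,0]],cast("top",[[268.75,133.75],[234,163.25]],.0025)))
print("bottle",cast("top",[[294.5,252.5]],.095))
print("cover top",fit(C,cast("top",[[263.75,110],[293.75,141.75],[242.75,185.75],[213.75,152]],.005)))
E
```

```text
housing top (array([ 0.42669006, -0.37840941]), np.float64(-0.69241944415494), np.float64(2.274258544801011)) [0.17505385 0.11586796 0.17628139 0.11238299]
housing side (array([ 0.42785105, -0.37995357]), np.float64(-0.7036237038455618), np.float64(3.0962468622495187)) [0.17326837 0.11234533 0.17313746 0.11414601]
head side [[ 0.4693657  -0.41464486]
 [ 0.45463354 -0.4079459 ]
 [ 0.48374022 -0.42086083]] pin [[ 0.37763773 -0.33689996]]
head top [[ 0.47286014 -0.41569115]
 [ 0.48218858 -0.42047892]
 [ 0.46241016 -0.41039502]]
top [[277.0, 113.0], [293.0, 130.0], [299.0, 159.0], [243.0, 186.0], [218.0, 174.0], [211.0, 147.0], [262.0, 109.0]]
[[277.0, 113.0], [293.0, 130.0], [299.0, 159.0], [242.39999389648438, 185.6999969482422], [218.0, 174.0], [211.0, 147.0], [263.3999938964844, 109.5]] [[0.6831, -0.2723], [0.6347, -0.3124], [0.5563, -0.3245], [0.4906, -0.1785], [0.5229, -0.1163], [0.5955, -0.098], [0.6943, -0.2369]]
side [[366.0, 185.0], [366.0, 254.0], [255.0, 254.0], [255.0, 185.0]]
[[366.0, 185.0], [366.0, 254.0], [255.0, 254.0], [252.60000610351562, 184.0]] [[0.7374, -0.1117], [0.667, -0.3175], [0.4674, -0.2937], [0.4935, -0.0818]]
cover slot/hole top (array([ 0.59277284, -0.20785186]), np.float64(-0.8743372423792254), np.float64(0.2393371209983841))
bottle [[ 0.32019306 -0.29768102]]
cover top (array([ 0.59191374, -0.20882678]), np.float64(-0.8756021875562645), np.float64(1.8060590730097914))
```

Both views agree within 2 mm. The housing is at about (0.427,-0.379) with yaw -0.70, the stud head is where the geometry predicts, and the stud is at about 0.26 rad. The cover is at (0.5925,-0.208) with yaw -0.875. Next I turn the stud.

```bash
cat >> h.py <<'E'
H=np.array([.4272,-.379]);HY=-.698;CV=np.array([.5925,-.2082]);CY=-.875
def near(yaw): # equivalent half-turn yaw whose IK j7 is nearest middle
    return yaw
E
python3 - <<'E'
from h import *
S=np.array([.4688,-.4142]);y0=-.44+np.pi/2;y1=HY+np.pi
c=[]
for k in(0,-np.pi):
    a=inverse_kinematics([*S,.053],down(y0+k));b=inverse_kinematics([*S,.053],down(y1+k))
    print(k,a,b)
    if a is not None and b is not None:c.append((max(abs(a[6]),abs(b[6])),k))
k=min(c)[1];y0+=k;y1+=k
arm.move_to([*S,.2],down(y0));arm.gripper_to(.45,30)
arm.move_l([*S,.053],.1);print(arm.read_wrist_force())
arm.gripper_to(0,30);print("gap",arm.read_finger_gap()*88,arm.read_wrist_force(),arm.read_ee_pos())
for y in np.linspace(y0,y1,7)[1:]: arm.move_to([*S,.053],down(y))
print(arm.read_wrist_force(),arm.read_wrist_torque(),arm.read_ee_pos(),R.from_rotvec(arm.read_orientation()).as_matrix()[:,0],arm.read_clock(),arm.read_finger_gap()*88)
arm.gripper_to(.25);arm.move_l([*S,.17],.15)
jc=inverse_kinematics([*CV,.15],down(CY+np.pi/2));print("cover",jc,inverse_kinematics([*H,.07],down(HY+np.pi/2)),inverse_kinematics([*CV,.15],down(CY-np.pi/2)))
# go above cover, clearing the view
arm.move_to([*CV,.16],down(CY+np.pi/2));
for n in("top","side"):cv2.imwrite(f"pics/{n}1.png",eyes.capture(n)[:,:,::-1])
print(arm.read_clock())
t=cv2.imread("pics/top1.png");s=cv2.imread("pics/side1.png")
f=lambda i,x,y:cv2.resize(i[y:y+110,x:x+150],(400*1,293),interpolation=2)
cv2.imwrite("pics/m1.png",np.hstack([f(t,235,150),f(s,165,225)]))
E
```

```text
0 [ 1.0257344   0.66060482 -0.54392856  1.71749848  0.42351522  0.88301262
  1.43227742] [-0.00846414  0.85218259  1.03293704  1.79091967 -0.85846774  1.02387371
 -2.47139146]
-3.141592653589793 [ 0.63927533  0.59290446  0.00979766  1.74643541 -0.00761476  0.80228952
 -1.35810272] [ 0.80147466  0.60500988 -0.21791382  1.73413731  0.16886529  0.82074226
 -0.1923757 ]
[-0.08613873  0.96117639 -0.34700168]
gap 10.627224688464253 [0.11487207 5.59022454 3.94375411] [ 0.46956546 -0.41260832  0.05313252]
[1.51406356 4.72869537 2.56029867] [ 1.03226734 -0.24162255  0.08311099] [ 0.46966639 -0.41285437  0.05314887] [ 7.67358912e-01 -6.41217791e-01 -2.14055593e-04] 6.3167 10.715894616789615
cover [ 0.75264681  0.58838134 -0.71656098  1.6316177   0.42527231  1.08342106
  0.61243564] [ 1.15216211  0.60083943 -0.69701845  1.83953658  0.4901368   0.8802846
  1.09298587] [ 0.2975662   0.48351809 -0.05105784  1.66508727  0.02831498  0.99370716
 -2.20889462]
8.7167
```

View pics/m1.png

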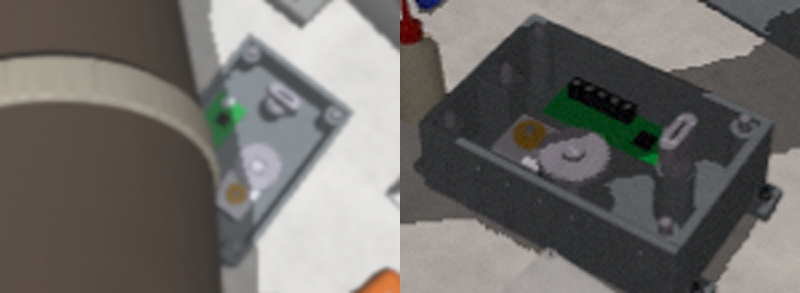

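The head now points across the housing. In the side view its ends are at about (265,280) and (275.6,268.5). Next I check its angle and grasp the cover.

Run:
```python
from h import *
P=cast("side",[[265.1,280.1],[275.6,268.5]],.0795);d=P[1]-P[0];print("stud",np.arctan2(d[1],d[0])-HY,P.mean(0))
H=np.array([.4278,-.3783])
o=down(CY+np.pi/2)
arm.gripper_to(.6,40)
arm.move_l([*CV,.0135],.12);print(arm.read_wrist_force())
arm.gripper_to(0,40);print("gap",arm.read_finger_gap()*88,arm.read_ee_pos(),arm.read_wrist_force())
arm.move_l([*CV,.17],.12);print(arm.read_wrist_force(),arm.read_finger_gap()*88)
arm.move_to([*H,.17],down(HY+np.pi/2));
arm.move_l([*H,.115],.12)   # cover underside ~.1015
for n in("top","side"):cv2.imwrite(f"pics/{n}2.png",eyes.capture(n)[:,:,::-1])
print(arm.read_clock(),arm.read_ee_pos())
t=cv2.imread("pics/top2.png");s=cv2.imread("pics/side2.png")
cv2.imwrite("pics/m2.png",cv2.resize(s[190:340,150:350],(800,600),interpolation=2))
```

```text
stud 1.5272150758031198 [ 0.47094626 -0.4144729 ]
[-1.66867404  0.30062644  0.44889486]
gap 13.580853153392313 [ 0.59278291 -0.20801611  0.01359863] [0.96274098 1.54829078 0.27466859]
[-0.22817768 -0.23658394 -3.82139736] 13.763145362093837
14.55 [ 0.42869231 -0.37836082  0.11590871]
```

View pics/m2.png

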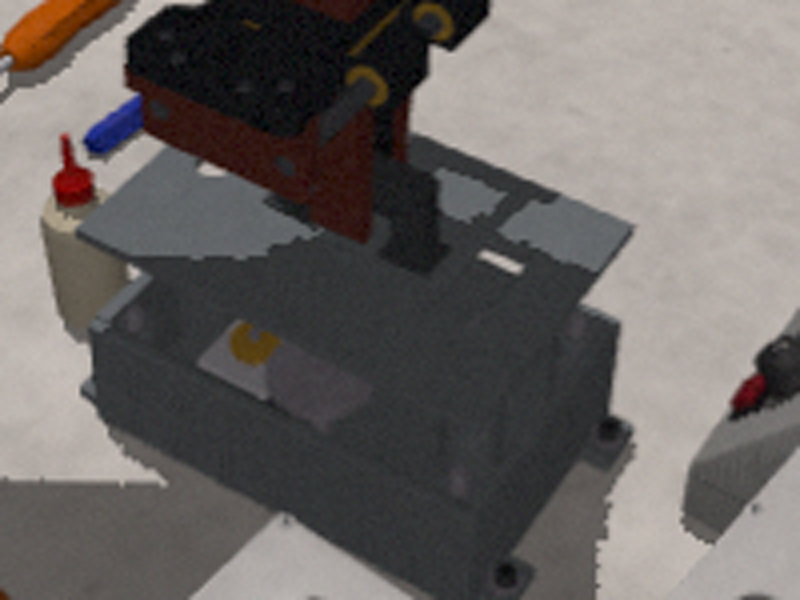

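The side view shows the cover held level over the housing. Its left corner is at crop (78,231) and its right corner at (634,227). The diagonal gives the cover's centre and yaw.

Run:
```python
from h import *
P=cast("side",[[169.6,247.8],[308.3,246.9]],.1074)
d=P[1]-P[0];print(P,P.mean(0),np.linalg.norm(d),"exp",.2119,"yaw",np.arctan2(d[1],d[0])-np.arctan2(59,88))
t=cv2.imread("pics/top2.png");cv2.imwrite("pics/m3.png",cv2.resize(t[140:290,240:400],(640,600),interpolation=2))
```

```text
[[ 0.32383912 -0.36963316]
 [ 0.5318471  -0.39156507]] [ 0.42784311 -0.38059911] 0.20916101464369397 exp 0.2119 yaw -0.6956700802786958
```

View pics/m3.png

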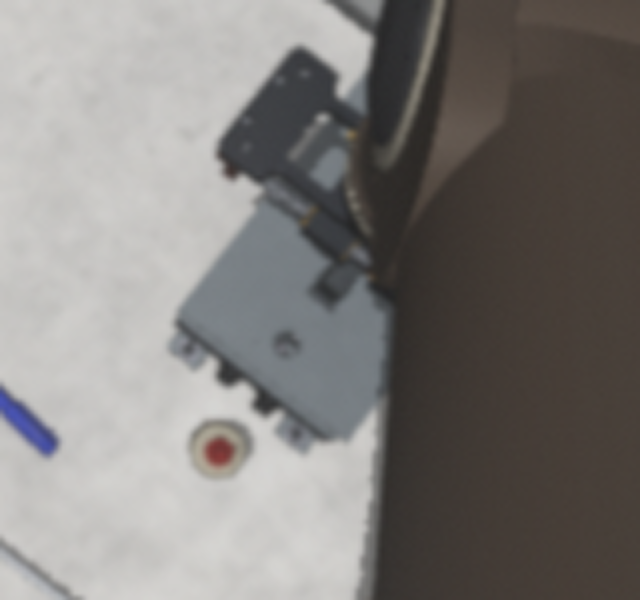

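Cover and housing centres agree within 1 mm in the same camera, yaw within 0.01 rad, and the top view shows the pin through the hole at crop (288,345). I'll descend in steps and watch the force.

Run:
```python
from h import *
H=np.array([.4278,-.3783])
for z in(.097,.09,.085,.08,.077,.0745,.072,.070):
    arm.move_l([*H,z],.04); arm.hold(.1)
    f=arm.read_wrist_force();print(z,arm.read_ee_pos().round(4),f.round(1),arm.read_wrist_torque().round(2))
    if f[2]>25 or np.hypot(*f[:2])>15: print("stop");break
print(arm.read_clock(),arm.read_finger_gap()*88)
```

```text
0.097 [ 0.428  -0.3784  0.0972] [-0.1 -0.2 -3.1] [-0.05 -0.12  0.05]
0.09 [ 0.4278 -0.3783  0.09  ] [-0.4  1.3 -3.5] [ 0.05 -0.2  -0.08]
0.085 [ 0.4278 -0.3783  0.0849] [-0.3 -0.1 -3.8] [ 0.01 -0.2  -0.01]
0.08 [ 0.4278 -0.3783  0.08  ] [-0.5  0.3 -2.6] [ 0.   -0.08  0.1 ]
0.077 [ 0.4278 -0.3783  0.077 ] [-0.7  0.5 -2.1] [-0.02 -0.13  0.01]
0.0745 [ 0.428  -0.3784  0.0746] [ 0.3 -0.6 -2.2] [ 0.03 -0.24 -0.01]
0.072 [ 0.428  -0.3784  0.0723] [-0.9  0.5  3.4] [0.1  0.02 0.01]
0.07 [ 0.428  -0.3784  0.0704] [-1.6  0.5  7.1] [0.17 0.16 0.06]
17.825 13.656129969043757
```

The cover passed the stud and pin without side load and the springs have taken up. I press on until the force rises stiffly, which marks rim contact.

Run:
```python
from h import *
H=np.array([.4278,-.3783])
for z in np.arange(.0695,.060,-.0007):
    arm.move_l([*H,z],.02); arm.hold(.2)
    f=arm.read_wrist_force();print(round(z,4),arm.read_ee_pos().round(4),f.round(1),arm.read_wrist_torque().round(2))
    if f[2]>24: break
arm.hold(.5);print(arm.read_wrist_force(),arm.read_ee_pos(),arm.read_clock(),arm.read_finger_gap()*88)
s=eyes.capture("side")[:,:,::-1];cv2.imwrite("pics/side4.png",s)
cv2.imwrite("pics/m4.png",cv2.convertScaleAbs(cv2.resize(s[200:350,150:350],(800,600),interpolation=2),alpha=1.8,beta=10))
```

```text
0.0695 [ 0.428  -0.3784  0.0699] [-1.3  1.   5.7] [ 0.18  0.22 -0.05]
0.0688 [ 0.428  -0.3784  0.0695] [-2.   2.1  9.7] [0.36 0.39 0.01]
0.0681 [ 0.428  -0.3784  0.0695] [-4.4  3.  16.1] [ 0.65  0.84 -0.01]
0.0674 [ 0.4281 -0.3785  0.0695] [-6.7  3.4 23. ] [0.93 1.25 0.01]
0.0667 [ 0.428  -0.3785  0.0694] [-8.5  4.7 29.9] [ 1.2   1.8  -0.03]
[-8.65353287  4.16237251 30.33027922] [ 0.42807109 -0.3784692   0.06947363] 20.575 13.518290762140966
```

View pics/m4.png

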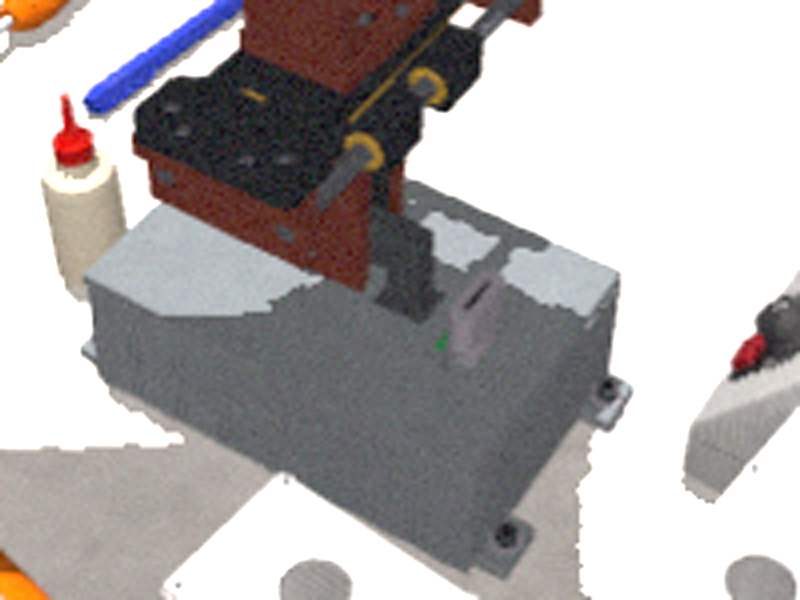

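The TCP stopped hard at 0.0695 m, which is exactly rim height plus the 13.5 mm grasp offset, while the force rose to 30 N. In the picture the cover is flush along its visible edges, with the head standing up across the slot at crop (475,315). I'm handing it in.

Run:
```python
from h import *
order.finish_job();print(arm.read_clock(),arm.read_wrist_force(),arm.read_ee_pos())
```

```text
the job is handed in; nothing more can be done
the job is handed in; nothing more can be done
```

The cover is on the housing and still held pressed down. I handed the job in at about 20.6 s of the 54 s; no verdict is reported.

- **Stud:** I gripped the T head and turned it across the housing. The side camera put it at about 1.53 rad afterwards, against a target of 1.571.
- **Cover:** I picked it up by its handle and lowered it over the stud and pin. Side forces stayed under 2 N until the rim.
- **Press:** the cover came down through the springs to a hard stop. The TCP was at 0.0695 m, exactly rim height plus the 13.5 mm grasp offset. I held it there with about 30 N down and a 40 N grip.

**Last checks:**
- The final side picture shows the cover flush along the edges it can see, with the head standing across the slot.
- In that picture the bottle stands where it was and the visible part of the marker shows no sign of being moved. I did not measure their positions, and the reel was not checked.
- I did not measure the cover's tilt directly. The pressing left about 9 N of side force and a 2 N m moment at the wrist.
- Before lowering, the housing's measured position differed by up to 2 mm between cameras and from where the stud was felt, which was small enough for the fit.

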